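# Show the copper plate at the raking-light angle

### The arm

A 6-joint arm with a two-finger parallel gripper is mounted at the origin on the work surface. World frame = base frame: x ahead of the robot, y to its left, z up, the work surface at z = 0. Lengths are in mm, angles in rad, forces in N, time in s.
With the tool pointing down it reaches from about 350 to 875 mm from the base axis. Payload 4.2 kg.
Tool frame: the origin (TCP) lies between the finger pads; the fingertips stand 25 mm ahead of it and the grasp point (between the pads) lies 6 mm ahead of it; z points along the fingers, y is the line along which they close (so a half turn about z gives the same grasp; the last joint's range is limited). The gripper opens to 85 mm and grips with 20 to 120 N. Pads are 22 mm wide; open, the fingers measure 114 mm over their backs; the gripper's body (76 mm by 85 mm) begins 54 mm behind the grasp point. The pads swing forward as they close: fully open they stand 13 mm farther back than shut.
Start: joints at [-1.045, 0.385, 0.008, 0, -1.194, -0.259], TCP at [164.795, -602.861, 256.312] pointing down, gripper open.
Joint ranges: [-3.14, 3.14], [-1.21, 2.06], [-1.07, 1.41], [-3.16, 2.05], [-2.99, -0.16], [-3.1, 3.1]. Speed limits (rad/s): [2.79, 2.79, 3.14, 3.14, 3.14, 3.14].

### API

Orientations are given as a unit quaternion [x, y, z, w].
In Python, from bench import arm gives the robot as it stands.
- The arm moves only by the shell command python3 -m pendant 'ROWS'. ROWS is JSON, a list of rows, each a list of 7 numbers: the shift along the tool's x, y, z in m, then the turn, a rotation vector about the tool's x, y, z in degrees, then the finger opening in m, from 0 to 0.0854. In form: [[x, y, z, wx, wy, wz, fingers], ...]. A call has 1 to 12 rows; each row shifts and turns the commanded pose from where the row before left it, along the tool's axes as they then stand; what a row does not reach is not made up. A row lasts 1/10 s, in which the tool goes at most 50 mm and 8.59 degrees, less where a joint would pass 70% of its speed; a pose out of reach is approached as far as the arm can. A call is refused whole if a number of a shift passes 0.05 or a number of a turn 8.59, either way. A call with a gripper value outside its range is refused whole. The fingers move at their own pace and stop on an object; the grip force is fixed at half the most. Time passes only in rows, so rows that do not move let the fingers close. It gives the time, the measured TCP pose, the force, the opening and the grip force at its end, in the units of the state.
- arm.read_state(): the state, without advancing time (a new reading comes with each control period).
- arm.get_image(name): name is "scene" or "top"; returns a dict with "image" (420x560x3 uint8, red, green, blue), "fx", "fy", "cx", "cy" (pixels), "k1" (the pictures are not rectified: a ray, as slopes to the right and down, at radius r is drawn at 1 + k1 r^2 times it, then the intrinsics apply), "xyz" and "rotation" of the camera in the world. Camera axes: x right, y down, z forward; pixel columns grow to the right and rows downward; lengths in mm; the calibration is good to about 2 mm. A picture is of the moment at which its call begins. There is no depth.
- arm.job_done(): hands the job in; it is judged then, once.
The state is a dict: "clock": time; "joints": joint angles; "joint_vel": joint speeds; "joint_efforts": joint torques, N m; "position": TCP position; "ee_rot": TCP orientation; "contact_force": force on the tool from outside, world axes, zero at the start; "wrist_torque": the same for the moment, N m; "gripper_width": finger opening in mm; "grasp_force": force on a finger pad.
Only numpy, scipy, OpenCV 4.12 (cv2) and the standard library are available. Lean on these libraries where they do the work, as an engineer would, in place of code of your own. Each camera call takes 0.05 s, during which the arm holds its last target. There are 200 camera calls.

### The job

Take the copper-faced block by its wooden sides with a light grip, set it gently (no dropping) flat in the tray on the viewing board, copper side up, and let go of it. Then swing the board up by its bar handle until it is parallel to the red pointer, and finish while still holding the handle, with the board steady at that angle and the block in its tray. The board falls back if it is let go; leave the red pointer and everything else on the table where they are.

Things in the scene. Friction and masses are not known exactly. Their poses are not given: they have to be found in the camera images.
- copper_block: wooden printing block with a 3 mm copper face on top: 62 mm (its x) by 90 mm (its y), 24 mm high, about 0.2 kg, lying on the table. Origin at the centre of its underside, z up. Grip it on its two long sides, 62 mm apart along its x. Delicate: a grip of 20 to 35 N carries it safely, 50 N or more spoils it
- board: white hinged board, 165 mm from hinge to front edge, 150 wide, 10 thick, about 0.45 kg. Origin on the hinge line (its far edge), mid-width, level with the tray floor, 50 mm above the table. It extends along its own -x, to the robot; y along the hinge, z normal to it. Starts level, swings up by turning about +y (up to 1.2 rad), falls back if released. Metal arc 94 mm off its middle at +y
- tray (a point): centre of the tray floor on the board, 85 mm from the hinge; axes as the board's. A wooden rim 6 mm high and 6 mm thick encloses a floor of 80 mm (x) by 112 mm (y). The block goes in with its x along the tray's x, either way round, flat on the floor, with about 9 mm play each way; it may slide within the rim when tilted
- handle (a point): middle of the dark steel bar handle, 12 mm thick, 110 mm long along y, at board frame (-0.215, 0, -0.005): 44 mm of open space between bar and board edge, open air on the robot's side, 39 mm of air below it. Pinch it from above, one finger each side (a 50 N grip is fine here); the round bar can turn between the pads as the board swings
- mark: red pointer bar, 140 mm long, 14 wide, 6 thick, outside the aluminium arc at the board's left (+y) side. Origin and axes as the board's (same hinge line); it extends along its own -x. Set 0.5 to 0.9 rad up from level, it shows the wanted angle: the board is right when its x axis is parallel to the pointer's x axis. A stiff friction pivot holds it; do not push it
- zinc_block: the same wooden block with a grey metal face, 62 x 90 x 24 mm, on the table; not wanted, leave alone
- ink_bottle: blue ink bottle, 42 mm diameter, 95 mm high, standing; origin under its centre; leave alone
- tape_roll: roll of brown tape, 92 mm diameter, 48 mm high, lying flat; leave alone
- ink_dish: small blue ink dish, 56 mm diameter, 18 mm high; leave alone
- brayer: ink roller with a black 36 mm roller 80 mm wide and a wooden handle to its -x, about 160 mm long; origin under the roller; leave alone
- spatula: ink spatula, 190 mm long, lying flat; leave alone
- varnish_jar: amber glass jar with black lid, 60 mm diameter, 75 mm high; leave alone
- mark_tip (a point): free end of the red pointer, on its centre line: 165 mm from the hinge line and 108 mm to the board's +y side; the height of this point over the hinge line is 165 mm times the sine of the wanted angle
Not all that is in view belongs to the job. What is shaped like the copper_block but green or yellow is not meant.

How it is judged:
By the outcome, as a careful person would: the job done as asked, in the order asked, and still so for the second after the job is handed in, while the arm keeps its last pose, push and grip.
It also fails if it takes over 53 s, if anything falls off the work surface, if the arm or the gripper's body presses on something with over 40 N, if the wrist force passes 120 N, or if a joint passes its speed limit or range.

## Working session

There is one attempt and no reset: what is moved stays moved. The work goes in short steps, Python scripts to look and compute and a shell command to move; the robot and the scene stay as the last step left them, time stands still between calls to the robot, and variables do not carry over. Pictures are saved under pics/ and viewed, at most 10 in all, crops included, and the job is handed in when it is done.

```bash
ls; mkdir -p pics
python3 - <<'E'
from bench import arm
import cv2,json
print(arm.read_state())
for n in("scene","top"):
    d=arm.get_image(n); im=d.pop("image"); cv2.imwrite(f"pics/{n}0.png",im[:,:,::-1])
    print(n,{k:(v.tolist() if hasattr(v,'tolist') else v) for k,v in d.items()})
    cv2.imwrite(f"pics/{n}0b.png",cv2.resize(im[:,:,::-1],(800,600),interpolation=cv2.INTER_CUBIC))
E
```

```text
pics
{'clock': 0.0, 'joints': array([-1.04536957e+00,  3.85543405e-01,  6.59142804e-03, -4.92474753e-04,
       -1.19400404e+00, -2.58620949e-01]), 'joint_vel': array([ 0.00045975,  0.00150498, -0.00059826, -0.00034173,  0.00229957,
       -0.00026295]), 'joint_efforts': array([-8.11668360e-05, -3.92288697e+01,  1.88401830e+01,  4.18627962e+00,
       -4.67803708e-03,  1.70194517e-05]), 'position': array([ 164.66580373, -602.35212658,  255.21697643]), 'ee_rot': array([-1.32917454e-01,  9.91126496e-01,  1.08536444e-03, -2.01060986e-04]), 'contact_force': array([0.83621843, 0.94539935, 0.02591236]), 'wrist_torque': array([-0.00462231,  0.02066705, -0.02514858]), 'grasp_force': 0.0, 'gripper_width': 85.62986182543726}
scene {'fx': 409.5140295321464, 'fy': 409.5140295321464, 'cx': 276.1525969210486, 'cy': 205.26272860843616, 'k1': -0.09565136771379369, 'xyz': [1239.895740272048, -710.5104983237305, 696.9642581434987], 'rotation': [0.812951570202606, 0.3419180731650329, -0.17039190608936683, -0.43950924232314054]}
top {'fx': 517.2331023732831, 'fy': 517.2331023732831, 'cx': 275.465820403953, 'cy': 211.81826132562915, 'k1': -0.18862408903793718, 'xyz': [453.7077158814749, 0.9107048737277753, 1709.9170158071886], 'rotation': [0.7141548122054389, -0.698855039921587, 0.03316337997731257, -0.022016530346345303]}
```

View pics/top0b.png

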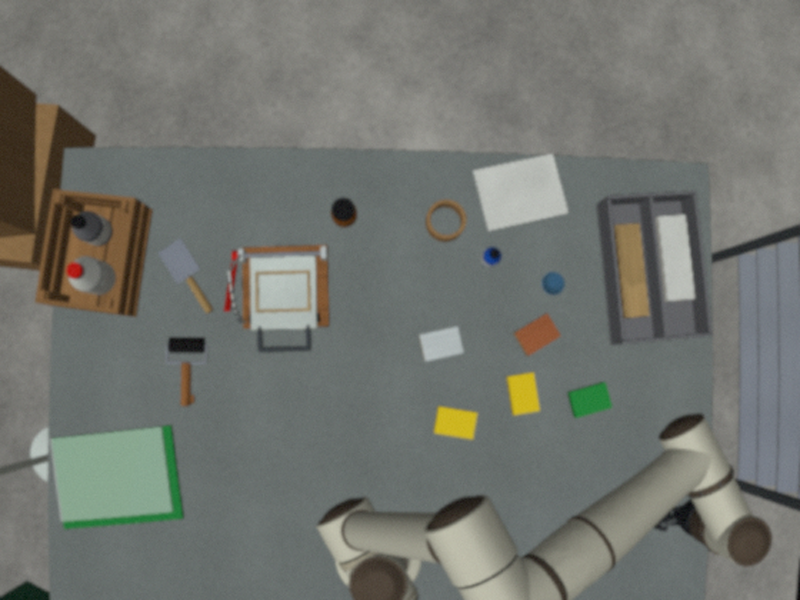

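View pics/scene0b.png

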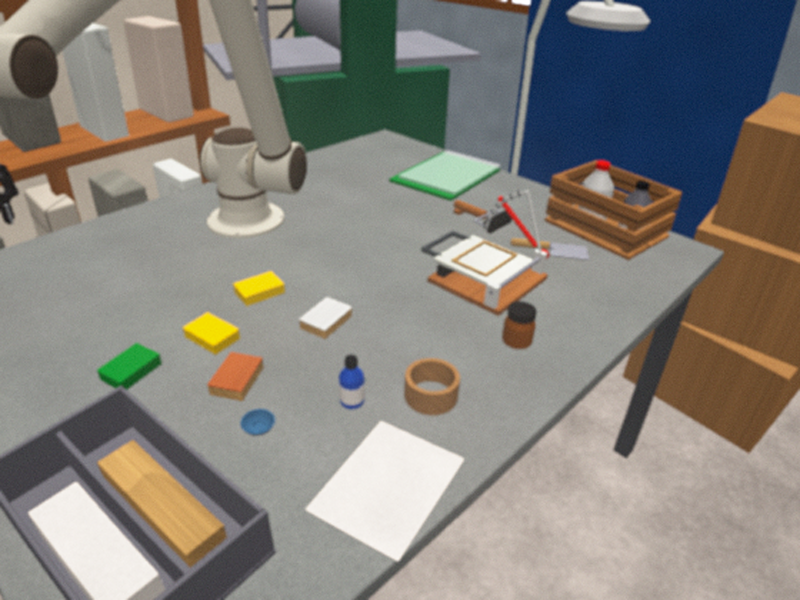

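The top view shows the copper block at about (537,334), the board's tray at (283,291), the handle at (284,346) and the pointer at (231,280), all in 800x600 pixels. In the scene view the copper block is at (236,375) and the pointer runs from (545,253) to (503,200). Next I'll enlarge these.

```bash
cat > h.py <<'E'
import numpy as np, cv2
from scipy.spatial.transform import Rotation as R
from bench import arm
CAL={}
def cap(n,save=None):
    d=arm.get_image(n); 
    if save: cv2.imwrite(save,d["image"][:,:,::-1])
    return d
C={"scene":dict(f=409.5140295,c=(276.1525969,205.2627286),k=-0.09565136771,p=np.array([1239.89574,-710.5104983,696.9642581]),R=R.from_quat([0.812951570202606,0.3419180731650329,-0.17039190608936683,-0.43950924232314054])),
"top":dict(f=517.2331024,c=(275.4658204,211.8182613),k=-0.188624089,p=np.array([453.7077159,0.9107049,1709.9170158]),R=R.from_quat([0.7141548122054389,-0.698855039921587,0.03316337997731257,-0.022016530346345303]))}
def proj(n,P):
    c=C[n]; q=c["R"].inv().apply(np.atleast_2d(P)-c["p"]); s=q[:,:2]/q[:,2:]
    r2=(s**2).sum(1,keepdims=True); return s*(1+c["k"]*r2)*c["f"]+c["c"]
def ray(n,uv):
    c=C[n]; d=(np.atleast_2d(uv)-c["c"])/c["f"]; s=d.copy()
    for _ in range(20): s=d/(1+c["k"]*(s**2).sum(1,keepdims=True))
    v=c["R"].apply(np.c_[s,np.ones(len(s))]); return c["p"],v
def onz(n,uv,z):
    p,v=ray(n,uv); return p+v*((z-p[2])/v[:,2:])
def tri(a,b):
    p,v=ray("scene",a); q,w=ray("top",b); v=v[0];w=w[0]
    t=np.linalg.lstsq(np.c_[v,-w],q-p,rcond=None)[0]; A=p+t[0]*v;B=q+t[1]*w
    return (A+B)/2,np.linalg.norm(A-B)
def crop(f,x,y,w,h,W,H):
    im=cv2.imread(f)[y:y+h,x:x+w]; o=cv2.resize(im,(W,H),interpolation=cv2.INTER_CUBIC)
    for i in range(0,w,10):
        X=i*W//w; cv2.line(o,(X,0),(X,6),(0,0,255),1); cv2.putText(o,str(x+i),(X,16),0,.33,(0,0,255),1)
    for i in range(0,h,10):
        Y=i*H//h; cv2.line(o,(0,Y),(6,Y),(0,0,255),1); cv2.putText(o,str(y+i),(8,Y+4),0,.33,(0,0,255),1)
    return o
E
python3 - <<'E'
from h import *
T="pics/top0.png";S="pics/scene0.png"
cv2.imwrite("pics/c1.png",np.hstack([crop(T,155,165,80,90,400,450),crop(S,290,125,100,112,400,448)[:450].copy() if 0 else cv2.resize(crop(S,290,125,100,112,400,448),(400,450))]))
cv2.imwrite("pics/c2.png",np.hstack([crop(T,350,210,50,50,400,400),crop(S,140,240,50,50,400,400)]))
E
```

```text
(no output)
```

View pics/c1.png

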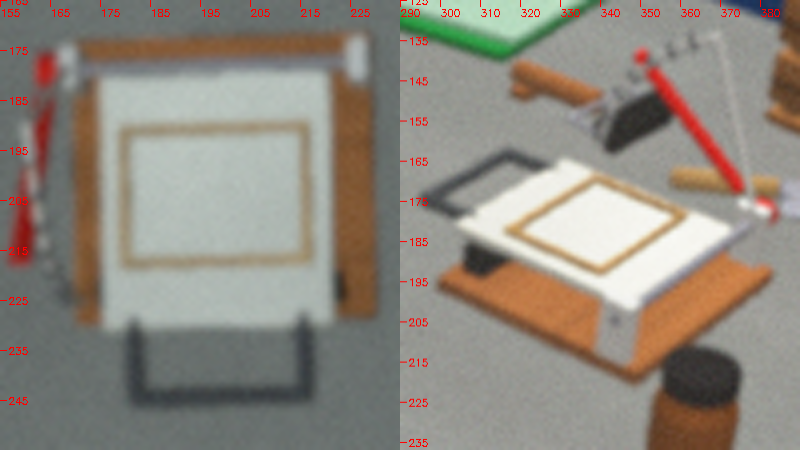

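View pics/c2.png

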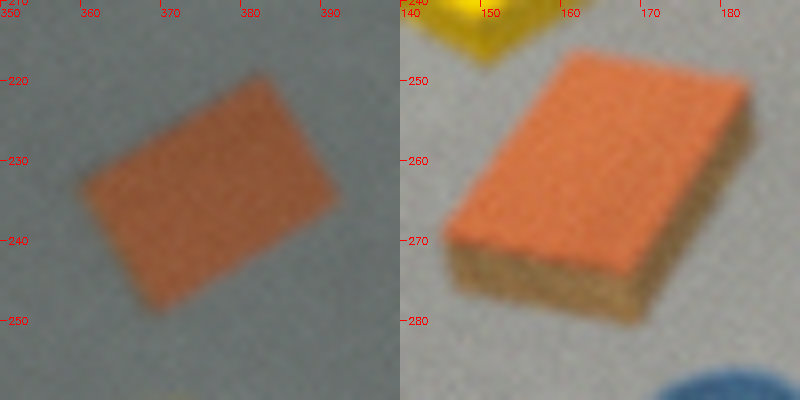

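The crops show all four rim corners, the bar handle, the pointer (scene tip at (350,139), foot at (374.5,172)) and the copper block's face corners in both views. I'll fit poses to both views together.

```bash
cat > m.py <<'E'
from h import *
from scipy.optimize import least_squares
def rz(a): return np.array([[np.cos(a),-np.sin(a),0],[np.sin(a),np.cos(a),0],[0,0,1]])
def fit(L,obs,x0,zoff=0):  # planar pose
    f=lambda p,ns=obs:np.concatenate([(proj(n,L@rz(p[2]).T+[p[0],p[1],0])-o).ravel() for n,o in ns.items()])
    r=least_squares(f,x0); return r.x,r.fun.reshape(-1,2)
# block corners local: order top-image up, right, bottom, left
bt=np.array([(383.1,219),(392.75,235),(369.75,249.4),(360,233.5)])
# scene: far-left.. match by nearest after top-only fit
W=onz("top",bt,24); print("block top-only",W.round(1).tolist(),[np.linalg.norm(W[i]-W[(i+1)%4]).round(1) for i in range(4)])
bs=np.array([(161.9,246.25),(183.75,250),(168.5,274.1),(145.9,268.75)])
S=onz("scene",bs,24); print("block scene",S.round(1).tolist())
idx=[np.argmin(np.linalg.norm(S-w,axis=1)) for w in W]; print(idx)
e=W[1]-W[0] # short edge dir -> x
a=np.arctan2(e[1],e[0]); c=W.mean(0)
Lx=np.array([[-1,0],[1,0],[1,0],[-1,0]])*31.; 
f=W[2]-W[1]; s=np.sign(-np.sin(a)*f[0]+np.cos(a)*f[1])
L=np.c_[Lx[:,0],np.array([-1,-1,1,1])*s*45.,np.full(4,24.)]
for o in({"top":bt},{"scene":bs[idx]},{"top":bt,"scene":bs[idx]}):
    r,res=fit(L,o,[c[0],c[1],a]); print("block",r.round(3),np.abs(res).max().round(2))
# board rim
tt=np.array([(179,190.2),(216.6,189.4),(217.4,217.6),(179.6,219)]) # far-left(+x,+y),far-right,near-right,near-left
ss=np.array([(362.5,178.3),(340.75,192.9),(316.5,182.5),(340,168.8)])
print("rim world", onz("top",tt,56).round(1).tolist(), onz("scene",ss,56).round(1).tolist())
E
cat >> m.py <<'E'
T=onz("top",tt,56); S=onz("scene",ss,56); idx=[np.argmin(np.linalg.norm(S-w,axis=1)) for w in T]; print(idx)
L=np.array([[46,62,56],[46,-62,56],[-46,-62,56],[-46,62,56]],float)-[85,0,0]
for o in({"top":tt},{"scene":ss[idx]},{"top":tt,"scene":ss[idx]}):
    b,res=fit(L,o,[T.mean(0)[0]+85,T.mean(0)[1],0.]); print("board",b.round(4),np.abs(res).max().round(2))
H=np.array([b[0],b[1],50.]); M=rz(b[2]); w=lambda l:(np.atleast_2d(l)@M.T+H)
print("tray",w([-85,0,0]).round(1),"handle",w([-215,0,-5]).round(1), "proj handle ends",proj("top",w([[-215,55,-5],[-215,-55,-5]])).round(1))
hd=onz("top",[(181.8,244.6),(217,243.8)],45);print("handle seen",hd.round(1))
tip,g=tri((350.25,138.7),(158.6,217.4)); print("tip tri",tip.round(1),g, "board frame",(M.T@(tip-H)).round(1))
for th in np.arange(.5,.91,.05):
    P=w([[-r*np.cos(th),108,r*np.sin(th)] for r in(165,25)]); print(round(th,2),proj("scene",P).round(1).tolist(),proj("top",P).round(1).tolist())
E
python3 m.py
```

```text
block top-only [[570.0, -380.5, 24.0], [517.7, -413.5, 24.0], [469.0, -336.6, 24.0], [520.6, -303.5, 24.0]] [np.float64(61.8), np.float64(91.0), np.float64(61.4), np.float64(91.5)]
block scene [[473.5, -334.4, 24.0], [524.2, -301.8, 24.0], [572.9, -378.9, 24.0], [520.1, -408.6, 24.0]]
[np.int64(2), np.int64(3), np.int64(0), np.int64(1)]
block [ 519.308 -358.534   -2.574] 0.21
block [ 522.626 -355.863   -2.587] 0.71
block [ 521.078 -356.596   -2.581] 1.25
rim world [[646.4, 289.3, 56.0], [651.6, 167.3, 56.0], [560.6, 162.0, 56.0], [553.3, 283.9, 56.0]] [[652.2, 288.8, 56.0], [658.3, 167.1, 56.0], [569.5, 160.3, 56.0], [564.8, 285.6, 56.0]]
[np.int64(0), np.int64(1), np.int64(2), np.int64(3)]
board [6.878633e+02 2.301641e+02 5.330000e-02] 0.36
board [6.959144e+02 2.291194e+02 4.120000e-02] 0.69
board [6.912372e+02 2.309738e+02 4.900000e-02] 1.64
tray [[606.3 226.8  50. ]] handle [[476.5 220.4  45. ]] proj handle ends [[182.  243.9]
 [215.9 243. ]]
handle seen [[471.4 275.9  45. ]
 [476.8 161.9  45. ]]
tip tri [553.5 335.5 144.6] 5.363130549039572 board frame [-132.5  111.1   94.6]
0.5 [[345.2, 142.2], [374.5, 172.9]] [[160.2, 221.0], [164.1, 184.3]]
0.55 [[346.5, 140.6], [374.7, 172.7]] [[159.7, 219.5], [164.0, 184.0]]
0.6 [[347.9, 139.1], [374.9, 172.5]] [[159.2, 217.9], [163.9, 183.8]]
0.65 [[349.4, 137.7], [375.2, 172.3]] [[158.7, 216.2], [163.9, 183.5]]
0.7 [[350.9, 136.3], [375.4, 172.1]] [[158.3, 214.3], [163.8, 183.2]]
0.75 [[352.6, 135.1], [375.7, 171.9]] [[157.8, 212.4], [163.7, 183.0]]
0.8 [[354.3, 133.9], [376.0, 171.8]] [[157.4, 210.3], [163.7, 182.6]]
0.85 [[356.1, 132.8], [376.3, 171.6]] [[157.0, 208.2], [163.6, 182.3]]
0.9 [[358.0, 131.9], [376.6, 171.5]] [[156.6, 205.9], [163.6, 182.0]]
```

The block fits to ±2 mm and its sides agree with the given sizes. The two cameras differ by 5–8 mm in x on the board, so I'll check that later with the gripper in view. The pendant's fixed grip (half the most, about 60 N) would spoil the block, so I'll see what the documented interface offers.

```bash
python3 -m pendant '[[-0.041,0.0143,0.0105,0,0,0,0.0854],[-0.041,0.0143,0.0105,0,0,0,0.0854],[-0.041,0.0143,0.0105,0,0,0,0.0854],[-0.041,0.0143,0.0105,0,0,0,0.0854],[-0.041,0.0143,0.0105,0,0,0,0.0854],[-0.041,0.0143,0.0105,0,0,0,0.0854],[-0.041,0.0143,0.0105,0,0,0,0.0854],[-0.041,0.0143,0.0105,0,0,0,0.0854],[-0.041,0.0143,0.0105,0,0,0,0.0854],[-0.041,0.0143,0.0105,0,0,0,0.0854]]'
python3 -m pendant '[[0,0,0,0,0,-8.5,0.0854],[0,0,0,0,0,-8.5,0.0854],[0,0,0,0,0,-8.5,0.0854],[0,0,0,0,0,-8.5,0.0854],[0,0,0,0,0,-8.5,0.0854],[0,0,0,0,0,-8.5,0.0854],[0,0,0,0,0,-8.5,0.0854],[0,0,0,0,0,-8.5,0.0854],[0,0,0,0,0,-8.5,0.0854],[0,0,0,0,0,-8.5,0.0854],[0,0,0,0,0,-8.5,0.0854],[0,0,0,0,0,-8.5,0.0854]]'
python3 -m pendant '[[0,0,0,0,0,-4.9,0.0854],[0,0,0,0,0,0,0.0854]]'
cat > go.py <<'E'
import sys
from h import *
def go(t,yaw=None):
    s=arm.read_state(); r=R.from_quat(s["ee_rot"]); print("t",round(s["clock"],2),"pos",s["position"].round(1),"w",round(s["gripper_width"],1),"grip",round(s["grasp_force"],1),"F",s["contact_force"].round(1))
    print("tool delta mm",r.inv().apply(np.array(t)-s["position"]).round(1))
    y=np.degrees(np.arctan2(*r.apply([0,1,0])[[1,0]])); print("yaw",y.round(2),"z dir",r.apply([0,0,1]).round(4))
    if yaw is not None: print("tool z turn needed",-((yaw-y+90)%180-90))
if __name__=="__main__": v=list(map(float,sys.argv[1:])); go(v[:3],v[3] if len(v)>3 else None)
E
python3 go.py 521 -356.6 29 32.12
python3 - <<'E'
from h import *
cap("scene","pics/s1.png");cap("top","pics/t1.png")
cv2.imwrite("pics/c3.png",np.hstack([crop("pics/t1.png",335,190,80,80,400,400),crop("pics/s1.png",125,210,80,80,400,400)]))
E
```

```text
clock: 1.1
position: [523.6, -355.5, 150.5]
ee_rot: [-0.133, 0.991, 0.0, -0.0]
contact_force: [0.8, -0.3, -0.2]
gripper_width: 85.9
grasp_force: 0.0
clock: 2.3
position: [522.3, -356.7, 150.7]
ee_rot: [0.855, -0.518, -0.001, 0.0]
contact_force: [-0.8, 0.3, 0.2]
gripper_width: 85.3
grasp_force: 0.0
clock: 2.5
position: [522.3, -356.7, 150.8]
ee_rot: [0.875, -0.484, -0.001, -0.0]
contact_force: [0.4, -0.3, 0.6]
gripper_width: 85.5
grasp_force: 0.0
t 2.5 pos [ 522.3 -356.7  150.8] w 85.5 grip 0.0 F [ 0.4 -0.3  0.6]
tool delta mm [ -0.6   1.  121.8]
yaw -147.83 z dir [-1.e-03  6.e-04 -1.e+00]
tool z turn needed 0.04561884482836831
```

View pics/c3.png

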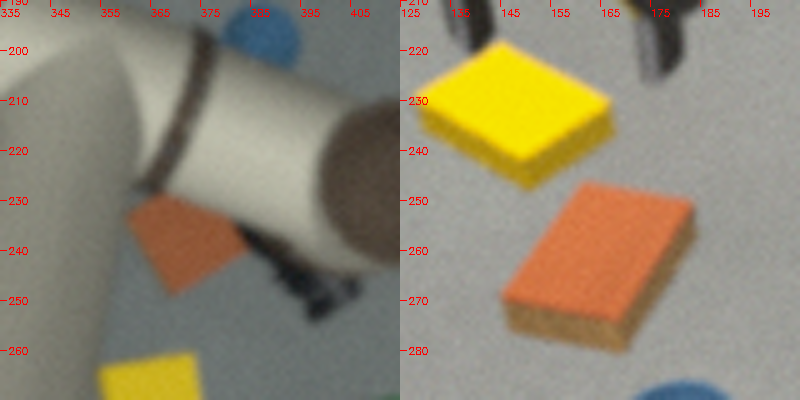

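The scene crop shows the block in its place and the open fingertips at about (140.6,220.4) and (176,226.4). I'll check these against the projection before going down.

```bash
python3 - <<'E'
from h import *
s=arm.read_state();r=R.from_quat(s["ee_rot"])
for dz in(12,18,25):
  for o in(43,57): print(dz,o,proj("scene",s["position"]+r.apply([[0,-o,dz],[0,0,dz],[0,o,dz]])).round(1).tolist())
E
python3 -m pendant '[[0,0.001,0.03,0,0,0,0.0854],[0,0,0.03,0,0,0,0.0854],[0,0,0.015,0,0,0,0.0854],[0,0,0.003,0,0,0,0.0854],[0,0,0,0,0,0,0.0854]]'
python3 - <<'E'
from h import *
cap("scene","pics/s2.png")
cv2.imwrite("pics/c4.png",crop("pics/s2.png",125,220,80,80,560,560))
E
```

```text
12 43 [[175.5, 224.6], [158.3, 221.7], [141.5, 218.9]]
12 57 [[181.2, 225.5], [158.3, 221.7], [136.2, 218.0]]
18 43 [[175.8, 226.7], [158.7, 223.8], [142.0, 221.0]]
18 57 [[181.5, 227.7], [158.7, 223.8], [136.6, 220.1]]
25 43 [[176.2, 229.2], [159.1, 226.3], [142.4, 223.4]]
25 57 [[181.8, 230.1], [159.1, 226.3], [137.1, 222.5]]
clock: 3.1
position: [521.7, -357.4, 73.1]
ee_rot: [0.875, -0.484, -0.0, 0.0]
contact_force: [0.5, 0.2, 0.4]
gripper_width: 85.4
grasp_force: 0.0
```

View pics/c4.png

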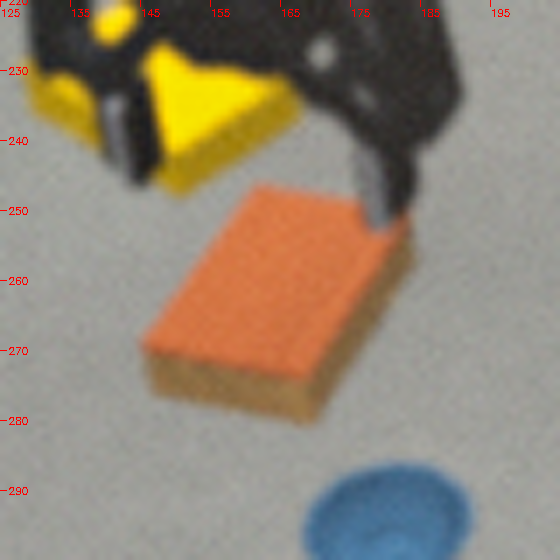

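The fingers straddle the block symmetrically, with the tips about 12–16 mm ahead of the TCP when open. I'll descend and close stepwise, watching the grip force.

```bash
python3 -m pendant '[[0,0,0.02,0,0,0,0.0854],[0,0,0.02,0,0,0,0.075],[0,0,0.004,0,0,0,0.068],[0,0,0,0,0,0,0.065],[0,0,0,0,0,0,0.064],[0,0,0,0,0,0,0.063],[0,0,0,0,0,0,0.063],[0,0,0,0,0,0,0.063]]'
python3 -m pendant '[[0,0,0,0,0,0,0.062],[0,0,0,0,0,0,0.062],[0,0,0,0,0,0,0.062]]'
```

```text
clock: 3.95
position: [522.1, -357.6, 30.1]
ee_rot: [0.875, -0.483, 0.001, -0.0]
contact_force: [0.9, -0.3, -0.7]
gripper_width: 63.2
grasp_force: 0.3
clock: 4.25
position: [521.8, -357.4, 29.3]
ee_rot: [0.875, -0.483, 0.0, 0.0]
contact_force: [0.0, -1.0, 1.0]
gripper_width: 62.2
grasp_force: 0.5
```

```bash
python3 -m pendant '[[0,0,0,0,0,0,0.0612],[0,0,0,0,0,0,0.0612],[0,0,0,0,0,0,0.0612]]'
python3 -m pendant '[[0,0,0,0,0,0,0.0606],[0,0,0,0,0,0,0.0606],[0,0,0,0,0,0,0.0606]]'
```

```text
clock: 4.55
position: [521.8, -357.4, 29.5]
ee_rot: [0.875, -0.483, 0.0, 0.0]
contact_force: [-0.9, -0.3, 1.9]
gripper_width: 62.0
grasp_force: 20.4
clock: 4.85
position: [521.8, -357.4, 29.6]
ee_rot: [0.875, -0.483, 0.0, 0.0]
contact_force: [-1.7, -0.3, 3.9]
gripper_width: 61.2
grasp_force: 35.4
```

```bash
python3 -m pendant '[[0,0,0,0,0,0,0.0609],[0,0,0,0,0,0,0.0609],[0,0,-0.005,0,0,0,0.0609],[0,0,-0.015,0,0,0,0.0609],[0,0,-0.02,0,0,0,0.0609],[0,0,0,0,0,0,0.0609]]'
```

```text
clock: 5.45
position: [523.8, -358.3, 72.6]
ee_rot: [0.876, -0.483, 0.003, -0.0]
contact_force: [0.7, -0.4, -0.8]
gripper_width: 60.9
grasp_force: 34.8
```

```bash
python3 go.py 606 227 170 2.8
python3 - <<'E'
from h import *
cap("scene","pics/s3.png")
cv2.imwrite("pics/c5.png",crop("pics/s3.png",125,200,80,80,480,480))
E
```

```text
t 5.45 pos [ 523.8 -358.3   72.6] w 60.9 grip 34.8 F [ 0.7 -0.4 -0.8]
tool delta mm [-450.7 -382.   -98.6]
yaw -147.77 z dir [ 0.0061 -0.0029 -1.    ]
tool z turn needed 29.427162615938897
```

View pics/c5.png

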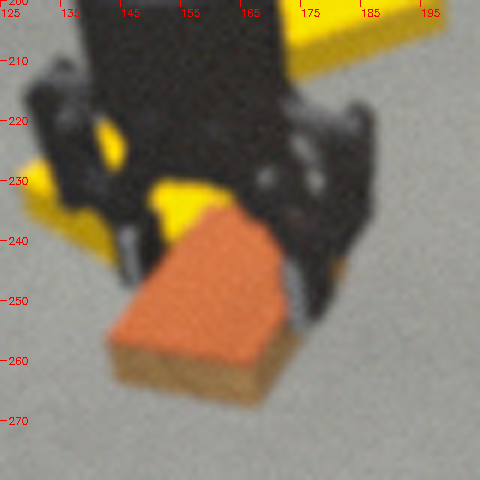

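The block is held level and lifted off the table. I'll ease the grip a touch, rise, and carry it over to the board.

```bash
python3 -m pendant '[[0,0,-0.02,0,0,0,0.0611],[0,0,-0.03,0,0,0,0.0611],[-0.015,-0.013,-0.03,0,0,0,0.0611],[-0.03,-0.025,-0.019,0,0,0,0.0611],[-0.034,-0.029,0,0,0,0,0.0611],[-0.034,-0.029,0,0,0,0,0.0611],[-0.034,-0.029,0,0,0,0,0.0611],[-0.034,-0.029,0,0,0,0,0.0611],[-0.034,-0.029,0,0,0,0,0.0611],[-0.034,-0.029,0,0,0,0,0.0611]]'
python3 -m pendant '[[-0.034,-0.029,0,0,0,0,0.0611],[-0.034,-0.029,0,0,0,0,0.0611],[-0.034,-0.029,0,0,0,0,0.0611],[-0.034,-0.029,0,0,0,0,0.0611],[-0.034,-0.029,0,0,0,0,0.0611],[-0.022,-0.018,0,0,0,0,0.0611],[-0.01,-0.007,0,0,0,7.4,0.0611],[0,0,0,0,0,7.4,0.0611],[0,0,0,0,0,7.4,0.0611],[0,0,0,0,0,7.2,0.0611],[0,0,0,0,0,0,0.0611],[0,0,0,0,0,0,0.0611]]'
python3 go.py 606 227 90 2.8
```

```text
clock: 6.5
position: [567.8, -31.8, 167.3]
ee_rot: [0.875, -0.484, -0.001, 0.0]
contact_force: [0.8, 0.2, -2.5]
gripper_width: 61.4
grasp_force: 34.7
clock: 7.7
position: [604.4, 227.6, 167.4]
ee_rot: [0.725, -0.689, -0.0, 0.001]
contact_force: [1.0, -0.4, -2.6]
gripper_width: 61.0
grasp_force: 34.7
t 7.7 pos [604.4 227.6 167.4] w 61.0 grip 34.7 F [ 1.  -0.4 -2.6]
tool delta mm [ 0.7 -1.7 77.4]
yaw -177.08 z dir [-1.5e-03 -6.0e-04 -1.0e+00]
tool z turn needed 0.1234109035279971
```

```bash
python3 -m pendant '[[0,-0.0015,0.03,0,0,0,0.0613],[0,0,0.03,0,0,0,0.0613],[0,0,0.013,0,0,0,0.0613],[0,0,0,0,0,0,0.0613],[0,0,0,0,0,0,0.0613]]'
python3 - <<'E'
from h import *
cap("scene","pics/s4.png");cap("top","pics/t4.png")
cv2.imwrite("pics/c6.png",np.hstack([crop("pics/s4.png",300,130,80,80,480,480),crop("pics/t4.png",170,180,60,90,320,480)]))
s=arm.read_state();r=R.from_quat(s["ee_rot"]);p=s["position"];print(p)
L=np.array([[x,y,z] for z in(53.5-24,29.5) for x in(-45,45) for y in(-31,31)],float)
L=np.array([[x,y,z] for z in(5.5,29.5) for x in(-45,45) for y in(-31,31)],float)
for n in("scene","top"): print(n,np.c_[L,proj(n,p+r.apply(L))].round(1).tolist())
E
```

```text
clock: 8.2
position: [607.1, 228.2, 96.1]
ee_rot: [0.724, -0.689, 0.0, -0.001]
contact_force: [-1.0, 0.3, -1.3]
gripper_width: 61.5
grasp_force: 27.2
[607.37246248 228.46356288  97.11460337]
scene [[-45.0, -31.0, 5.5, 357.3, 168.0], [-45.0, 31.0, 5.5, 340.9, 161.5], [45.0, -31.0, 5.5, 341.0, 178.3], [45.0, 31.0, 5.5, 324.3, 171.2], [-45.0, -31.0, 29.5, 356.3, 174.7], [-45.0, 31.0, 29.5, 340.1, 168.1], [45.0, -31.0, 29.5, 340.1, 185.2], [45.0, 31.0, 29.5, 323.6, 178.0]]
top [[-45.0, -31.0, 5.5, 181.5, 192.2], [-45.0, 31.0, 5.5, 181.7, 211.7], [45.0, -31.0, 5.5, 209.8, 191.4], [45.0, 31.0, 5.5, 210.1, 211.0], [-45.0, -31.0, 29.5, 182.7, 193.0], [-45.0, 31.0, 29.5, 182.9, 212.3], [45.0, -31.0, 29.5, 210.6, 192.2], [45.0, 31.0, 29.5, 211.0, 211.6]]
```

View pics/c6.png

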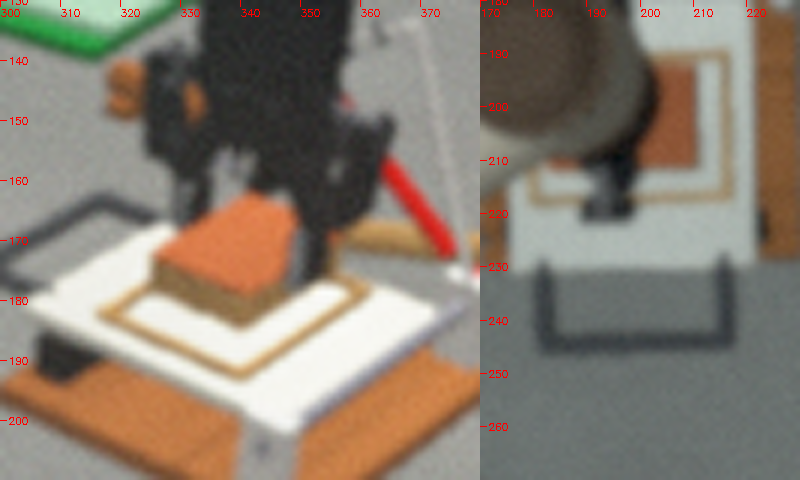

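In the scene crop the block sits over the tray: top near corner at (340.8,179), top left at (325.3,173), bottom near at (340,184.3), and the rim near corner at (340,192.8). In the top view the block spans rows 192.2–211.5 with its right edge at 210.7; the rim spans rows 190–217.3 out to column 217.2. I'll compare the offsets.

Run:
```python
from h import *
from m import rz
print("scene near bot",onz("scene",(340,184.3),67.6),"near top",onz("scene",(340.8,179),91.6),"left top",onz("scene",(325.3,173),91.6))
s=arm.read_state();r=R.from_quat(s["ee_rot"]);print("robot-expected near, left",s["position"]+r.apply([[45,-31,5.5],[45,31,5.5]]))
print("rim near,left scene",onz("scene",[(340,192.8),(316.7,182.5)],56))
print("top block",onz("top",[(210.7,192.2),(210.7,211.5)],91.6),"rim right",onz("top",[(217.2,190),(217.3,217.5)],56))
```

```text
block top-only [[570.0, -380.5, 24.0], [517.7, -413.5, 24.0], [469.0, -336.6, 24.0], [520.6, -303.5, 24.0]] [np.float64(61.8), np.float64(91.0), np.float64(61.4), np.float64(91.5)]
block scene [[473.5, -334.4, 24.0], [524.2, -301.8, 24.0], [572.9, -378.9, 24.0], [520.1, -408.6, 24.0]]
[np.int64(2), np.int64(3), np.int64(0), np.int64(1)]
block [ 519.308 -358.534   -2.574] 0.21
block [ 522.626 -355.863   -2.587] 0.71
block [ 521.078 -356.596   -2.581] 1.25
rim world [[646.4, 289.3, 56.0], [651.6, 167.3, 56.0], [560.6, 162.0, 56.0], [553.3, 283.9, 56.0]] [[652.2, 288.8, 56.0], [658.3, 167.1, 56.0], [569.5, 160.3, 56.0], [564.8, 285.6, 56.0]]
[np.int64(0), np.int64(1), np.int64(2), np.int64(3)]
board [6.878633e+02 2.301641e+02 5.330000e-02] 0.36
board [6.959144e+02 2.291194e+02 4.120000e-02] 0.69
board [6.912372e+02 2.309738e+02 4.900000e-02] 1.64
tray [[606.3 226.8  50. ]] handle [[476.5 220.4  45. ]] proj handle ends [[182.  243.9]
 [215.9 243. ]]
handle seen [[471.4 275.9  45. ]
 [476.8 161.9  45. ]]
tip tri [553.5 335.5 144.6] 5.363130549039572 board frame [-132.5  111.1   94.6]
0.5 
[... 497 characters left out ...]
56.1, 132.8], [376.3, 171.6]] [[157.0, 208.2], [163.6, 182.3]]
0.9 [[358.0, 131.9], [376.6, 171.5]] [[156.6, 205.9], [163.6, 182.0]]
scene near bot [[637.12424474 189.0291905   67.6       ]] near top [[642.80319332 181.24655669  91.6       ]] left top [[588.13103181 175.39775093  91.6       ]]
robot-expected near, left [[640.5728889  185.05723194  91.64906402]
 [578.6487884  181.99627519  91.45848079]]
rim near,left scene [[656.45224443 165.8631372   56.        ]
 [569.87274696 160.7521247   56.        ]]
top block [[638.01872498 182.11653244  91.6       ]
 [577.02982409 180.18370712  91.6       ]] rim right [[649.64893925 165.32408969  56.        ]
 [560.92422991 162.29994898  56.        ]]
```

The tray centre lies about 2 mm nearer the robot than the block, so I'll shift and lower gently.

```bash
python3 -m pendant '[[0,0.002,0.004,0,0,0,0.0613],[0,0,0.005,0,0,0,0.0613],[0,0,0.003,0,0,0,0.0613],[0,0,0,0,0,0,0.0613],[0,0,0,0,0,0,0.0613]]'
python3 go.py 605 228 79.5 2.8
```

```text
clock: 8.8
position: [604.3, 227.8, 83.2]
ee_rot: [0.724, -0.69, 0.0, 0.0]
contact_force: [0.6, -0.2, -1.7]
gripper_width: 61.1
grasp_force: 27.2
t 8.8 pos [604.3 227.8  83.2] w 61.1 grip 27.2 F [ 0.6 -0.2 -1.7]
tool delta mm [-0.2 -0.7  3.7]
yaw -177.21 z dir [-1.e-04 -2.e-04 -1.e+00]
tool z turn needed -0.007310865840281622
```

```bash
python3 -m pendant '[[0,0,0.001,0,0,0,0.0613],[0,0,0.001,0,0,0,0.0613],[0,0,0,0,0,0,0.0613],[0,0,0,0,0,0,0.0613]]'
python3 -m pendant '[[0,0,0.001,0,0,0,0.0613],[0,0,0,0,0,0,0.0613],[0,0,0,0,0,0,0.0613]]'
python3 -m pendant '[[0,0,0.0007,0,0,0,0.0613],[0,0,0,0,0,0,0.0613],[0,0,0,0,0,0,0.0613]]'
```

```text
clock: 9.2
position: [604.3, 227.8, 81.3]
ee_rot: [0.724, -0.69, -0.0, -0.0]
contact_force: [-0.9, 0.6, -2.0]
gripper_width: 61.4
grasp_force: 27.2
clock: 9.5
position: [604.3, 227.8, 80.3]
ee_rot: [0.724, -0.69, -0.0, 0.0]
contact_force: [-0.3, -1.0, -1.8]
gripper_width: 61.6
grasp_force: 27.2
clock: 9.8
position: [604.3, 227.8, 79.6]
ee_rot: [0.724, -0.69, -0.0, 0.0]
contact_force: [-0.2, -0.6, -1.6]
gripper_width: 61.5
grasp_force: 27.2
```

```bash
python3 -m pendant '[[0,0,0.0007,0,0,0,0.0613],[0,0,0,0,0,0,0.0613],[0,0,0,0,0,0,0.0613]]'
python3 -m pendant '[[0,0,0.0007,0,0,0,0.0613],[0,0,0,0,0,0,0.0613],[0,0,0,0,0,0,0.0613]]'
```

```text
clock: 10.1
position: [604.3, 227.8, 79.5]
ee_rot: [0.724, -0.69, 0.0, -0.0]
contact_force: [-1.3, -1.2, 2.9]
gripper_width: 61.5
grasp_force: 27.6
clock: 10.4
position: [604.4, 227.8, 79.5]
ee_rot: [0.724, -0.69, 0.0, -0.0]
contact_force: [-2.8, -0.5, 7.0]
gripper_width: 61.2
grasp_force: 27.9
```

Contact came at exactly the expected height (79.5 mm), so the block is on the tray floor. Release slowly, then retreat upward.

```bash
python3 -m pendant '[[0,0,-0.001,0,0,0,0.0615],[0,0,0,0,0,0,0.062],[0,0,0,0,0,0,0.0625],[0,0,0,0,0,0,0.064],[0,0,0,0,0,0,0.068],[0,0,0,0,0,0,0.075],[0,0,0,0,0,0,0.0854],[0,0,0,0,0,0,0.0854],[0,0,-0.01,0,0,0,0.0854],[0,0,-0.03,0,0,0,0.0854],[0,0,-0.04,0,0,0,0.0854],[0,0,-0.02,0,0,0,0.0854]]'
python3 go.py 474 221 150 2.8
```

```text
clock: 11.6
position: [605.8, 228.4, 184.0]
ee_rot: [0.724, -0.689, 0.001, -0.003]
contact_force: [0.2, 0.3, 0.5]
gripper_width: 85.3
grasp_force: 0.0
t 11.6 pos [605.8 228.4 184. ] w 85.3 grip 0.0 F [0.2 0.3 0.5]
tool delta mm [  1.  132.2  33.2]
yaw -177.17 z dir [ 0.0059  0.0025 -1.    ]
tool z turn needed 0.030183059184423655
```

```bash
python3 -m pendant '[[0,0.035,0,0,0,0,0.07],[0.001,0.045,0,0,0,0,0.05],[0,0.045,0.015,0,0,0,0.044],[0,0.006,0.03,0,0,0,0.044],[0,0,0.03,0,0,0,0.044],[0,0,0,0,0,0,0.044],[0,0,0,0,0,0,0.044]]'
python3 - <<'E'
from h import *
cap("scene","pics/s5.png");cap("top","pics/t5.png")
cv2.imwrite("pics/c7.png",np.hstack([crop("pics/s5.png",290,130,90,90,450,450),crop("pics/t5.png",155,165,70,90,350,450)]))
E
python3 go.py 475 221.5 51 2.8
```

```text
clock: 12.3
position: [474.2, 220.8, 105.1]
ee_rot: [0.724, -0.689, 0.0, -0.0]
contact_force: [0.3, 0.4, 0.5]
gripper_width: 44.2
grasp_force: 0.0
t 12.4 pos [474.8 221.2 105.9] w 44.2 grip 0.0 F [-0.6  0.5  0.6]
tool delta mm [-0.2 -0.  54.9]
yaw -177.2 z dir [ 0.0027  0.0019 -1.    ]
tool z turn needed -0.0009659284985445993
```

View pics/c7.png

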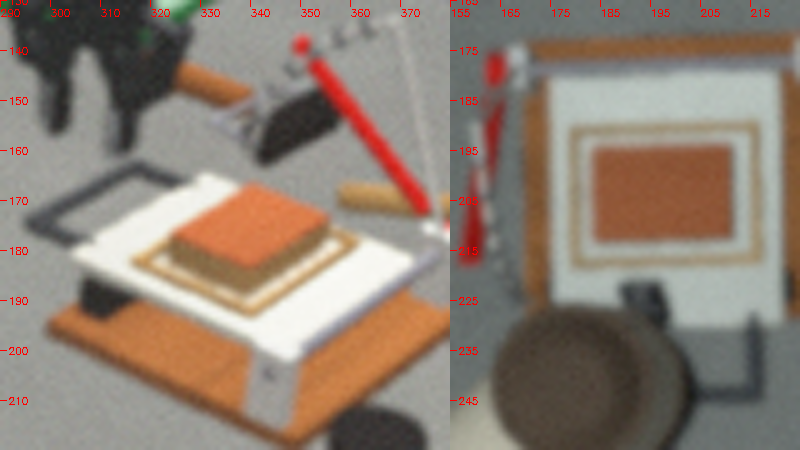

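The block lies flat and centred within the rim. The fingertips at (300.5,156) and (313,160) straddle the bar (about (294,174) to (315,163)). Going down and closing on it.

```bash
python3 -m pendant '[[0,0,0.02,0,0,0,0.044],[0,0,0.02,0,0,0,0.044],[0,0,0.01,0,0,0,0.044],[0,0,0.005,0,0,0,0.044],[0,0,0,0,0,0,0.044]]'
python3 -m pendant '[[0,0,0,0,0,0,0.03],[0,0,0,0,0,0,0.02],[0,0,0,0,0,0,0.016],[0,0,0,0,0,0,0.014],[0,0,0,0,0,0,0.013],[0,0,0,0,0,0,0.012],[0,0,0,0,0,0,0.012],[0,0,0,0,0,0,0.012]]'
```

```text
clock: 12.9
position: [473.9, 220.6, 49.4]
ee_rot: [0.724, -0.69, 0.0, -0.0]
contact_force: [0.6, 0.6, -0.5]
gripper_width: 43.9
grasp_force: 0.0
clock: 13.7
position: [474.5, 220.8, 49.7]
ee_rot: [0.724, -0.69, 0.0, -0.001]
contact_force: [4.4, -2.1, 0.2]
gripper_width: 12.0
grasp_force: 2.5
```

```bash
python3 -m pendant '[[0,0,0,0,0,0,0.011],[0,0,0,0,0,0,0.0105],[0,0,0,0,0,0,0.0105],[0,0,0,0,0,0,0.0105]]'
python3 - <<'E'
from h import *
s=arm.read_state();r=R.from_quat(s["ee_rot"]);p=s["position"];print(p,s["contact_force"])
# arc steps: handle (-215,-5) about the hinge (+y turn); tool: y=-board x, z=-up
h=lambda t:np.array([-215*np.cos(t)-5*np.sin(t),215*np.sin(t)-5*np.cos(t)])
ts=np.r_[np.arange(0,.61,.06),.62]
for a,b in zip(ts[:-1],ts[1:]):
    d=h(b)-h(a); print(round(b,2),"tool y",(-d[0]).round(1),"tool z",(-d[1]).round(1))
E
```

```text
clock: 14.1
position: [474.6, 220.8, 49.7]
ee_rot: [0.724, -0.69, 0.0, -0.001]
contact_force: [5.6, -2.4, 0.5]
gripper_width: 11.3
grasp_force: 24.7
[474.60354954 220.81454245  49.70974112] [ 5.57621675 -2.42049664  0.48502743]
0.06 tool y -0.1 tool z -12.9
0.12 tool y -0.9 tool z -12.9
0.18 tool y -1.6 tool z -12.8
0.24 tool y -2.4 tool z -12.7
0.3 tool y -3.2 tool z -12.5
0.36 tool y -3.9 tool z -12.3
0.42 tool y -4.6 tool z -12.0
0.48 tool y -5.3 tool z -11.7
0.54 tool y -6.0 tool z -11.4
0.6 tool y -6.7 tool z -11.0
0.62 tool y -2.4 tool z -3.6
```

```bash
python3 -m pendant '[[0,0,0,0,0,0,0.0095],[0,0,0,0,0,0,0.0095],[0,0,-0.0065,0,0,0,0.0095],[0,0,-0.0065,0,0,0,0.0095],[0,-0.0004,-0.0065,0,0,0,0.0095],[0,-0.0005,-0.0065,0,0,0,0.0095],[0,-0.0007,-0.0064,0,0,0,0.0095],[0,-0.0009,-0.0064,0,0,0,0.0095],[0,0,0,0,0,0,0.0095]]'
python3 -m pendant '[[0,-0.0011,-0.0064,0,0,0,0.0095],[0,-0.0013,-0.0063,0,0,0,0.0095],[0,-0.0015,-0.0063,0,0,0,0.0095],[0,-0.0017,-0.0062,0,0,0,0.0095],[0,-0.0019,-0.0062,0,0,0,0.0095],[0,-0.002,-0.0061,0,0,0,0.0095],[0,-0.0022,-0.006,0,0,0,0.0095],[0,-0.0024,-0.006,0,0,0,0.0095],[0,0,0,0,0,0,0.0095],[0,0,0,0,0,0,0.0095]]'
```

```text
clock: 15.0
position: [477.0, 220.9, 88.2]
ee_rot: [0.724, -0.69, 0.0, -0.001]
contact_force: [7.2, -0.9, -4.8]
gripper_width: 10.2
grasp_force: 43.4
clock: 16.0
position: [489.9, 221.5, 136.8]
ee_rot: [0.724, -0.69, -0.0, -0.0]
contact_force: [3.6, 1.7, -6.0]
gripper_width: 10.3
grasp_force: 42.5
```

```bash
python3 -m pendant '[[0,-0.0024,-0.006,0,0,0,0.0095],[0,-0.0026,-0.0059,0,0,0,0.0095],[0,-0.0027,-0.0059,0,0,0,0.0095],[0,-0.0029,-0.0058,0,0,0,0.0095],[0,-0.003,-0.0057,0,0,0,0.0095],[0,-0.0032,-0.0056,0,0,0,0.0095],[0,0,0,0,0,0,0.0095],[0,0,0,0,0,0,0.0095],[0,0,0,0,0,0,0.0095]]'
python3 - <<'E'
from h import *
cap("scene","pics/s6.png");cap("top","pics/t6.png")
cv2.imwrite("pics/c8.png",np.vstack([crop("pics/s6.png",300,120,100,75,800,600)]))
E
```

```text
clock: 16.9
position: [506.8, 222.3, 171.4]
ee_rot: [0.724, -0.69, -0.0, -0.0]
contact_force: [5.1, 2.1, -7.4]
gripper_width: 10.5
grasp_force: 41.8
```

View pics/c8.png

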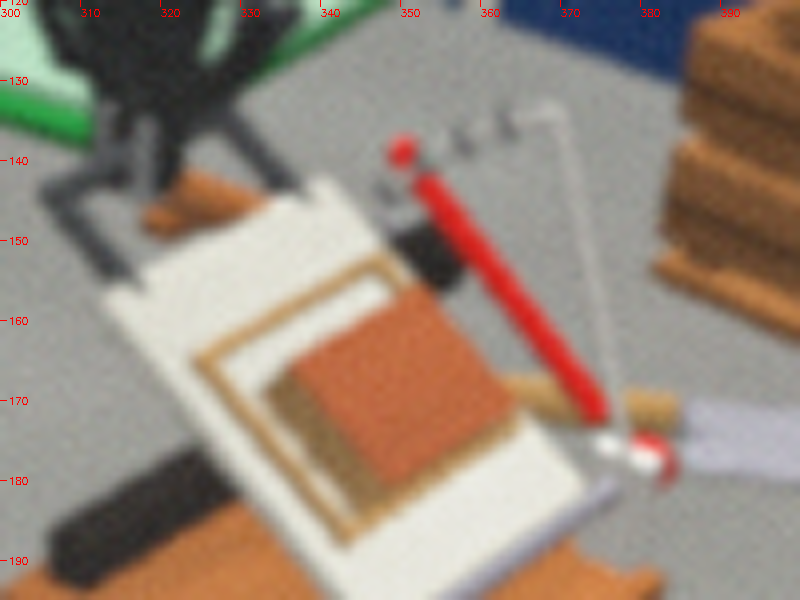

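The board is about 0.6 rad up. The block has slid against the lower rim and is still in the tray. The pointer runs (350,139) to (374.6,171.5), the board's right edge (341.2,142.5) to (373.1,181.2). I'll fit both lines with code and compare their angles through the same camera model.

```bash
cat > ang.py <<'E'
import sys,io,contextlib
from h import *
from scipy.optimize import brentq, minimize_scalar
def rz(a): return np.array([[np.cos(a),-np.sin(a),0],[np.sin(a),np.cos(a),0],[0,0,1]])
def pts_red(im,n,box):
    x0,y0,x1,y1=box; s=im[y0:y1,x0:x1].astype(int); m=(s[...,0]>120)&(s[...,0]-s[...,1]>80)&(s[...,0]-s[...,2]>80)
    v,u=np.nonzero(m); return np.c_[u+x0,v+y0].astype(float)
def edge(im,rows,a,b):
    g=im.min(2).astype(float); g=cv2.GaussianBlur(g,(3,3),0); P=[]
    for v in rows:
        uc=a[0]+(v-a[1])*(b[0]-a[0])/(b[1]-a[1]); us=np.arange(int(uc)-5,int(uc)+7); r=g[v,us]; d=np.diff(r); 
        w=np.clip(-d,0,None)*np.exp(-((us[:-1]+.5-uc)/2.5)**2); P.append([(w*(us[:-1]+.5)).sum()/w.sum(),v])
    return np.array(P)
def line(P):
    vx,vy,x,y=cv2.fitLine(P.astype(np.float32),cv2.DIST_HUBER,0,.01,.01).ravel(); 
    return np.arctan2(vy,vx)%np.pi,np.array([x,y])
def model(n,th,y,r0,r1,b):
    P=[[-r*np.cos(th),y,r*np.sin(th)] for r in np.linspace(r0,r1,9)]; 
    return line(proj(n,np.array(P)@rz(b[2]).T+[b[0],b[1],50]))
s6=cv2.imread(sys.argv[1])[:,:,::-1]; s0=cv2.imread("pics/scene0.png")[:,:,::-1]
ap=[line(pts_red(i,"scene",(350,139,378,172))) for i in(s0,s6)]
A=(341.2,142.5);B=(373.1,181.2); E=edge(s6,range(147,179),A,B); ab=line(E)
print("pointer dir",[np.degrees(a[0]).round(2) for a in ap],"edge dir",np.degrees(ab[0]).round(2),"edge resid",np.abs((E-ab[1])@[-np.sin(ab[0]),np.cos(ab[0])]).max().round(2))
for b in([691.2,231,.049],[687.9,230.2,.053],[695.9,229.1,.041]):
    f=lambda y,r0,r1,t:brentq(lambda th:model("scene",th,y,r0,r1,b)[0]-t,.2,1.1)
    print(b,"pointer th",[round(f(108,30,150,a[0]),3) for a in ap],"board th",round(f(75,20,150,ab[0]),3))
# mid-pixel positions too
E
python3 ang.py pics/s6.png
python3 - <<'E'
import numpy as np
print(__import__('json').dumps(1))
E
```

```text
pointer dir [np.float32(52.4), np.float32(81.02)] edge dir 49.39 edge resid 3.08
1Traceback (most recent call last):
  File "ang.py", line 26, in <module>
    print(b,"pointer th",[round(f(108,30,150,a[0]),3) for a in ap],"board th",round(f(75,20,150,ab[0]),3))
                                ~^^^^^^^^^^^^^^^^^
  File "ang.py", line 25, in <lambda>
    f=lambda y,r0,r1,t:brentq(lambda th:model("scene",th,y,r0,r1,b)[0]-t,.2,1.1)
                       ~~~~~~^^^^^^^^^^^^^^^^^^^^^^^^^^^^^^^^^^^^^^^^^^^^^^^^^^^
    r = _zeros._brentq(f, a, b, xtol, rtol, maxiter, args, full_output, disp)
ValueError: f(a) and f(b) must have different signs
```

```bash
python3 - <<'E'
s=open("ang.py").read()
s=s.replace("P=np.c_","P=np.c_").replace("v,u=np.nonzero(m); return np.c_[u+x0,v+y0].astype(float)","""v,u=np.nonzero(m); P=np.c_[u+x0,v+y0].astype(float)
    d=np.array([21.5,29.]);d/=np.hypot(*d); return P[np.abs((P-[353.1,142.5])@[-d[1],d[0]])<4]""")
s=s.replace("range(147,179)","[*range(146,158),*range(175,180)]")
s=s.replace('print("pointer dir"','print(E.round(1).tolist(),len(pts_red(s0,0,(350,139,378,172))))\nprint("pointer dir"')
open("ang.py","w").write(s)
E
python3 ang.py pics/s6.png
```

```text
[[344.3, 146.0], [345.0, 147.0], [346.1, 148.0], [347.0, 149.0], [347.5, 150.0], [348.1, 151.0], [349.5, 152.0], [350.8, 153.0], [351.3, 154.0], [351.2, 155.0], [350.8, 156.0], [350.4, 157.0], [368.3, 175.0], [369.1, 176.0], [369.9, 177.0], [370.8, 178.0], [371.5, 179.0]] 132
pointer dir [np.float32(52.4), np.float32(52.4)] edge dir 50.42 edge resid 2.34
[691.2, 231, 0.049] pointer th [0.631, 0.631] board th 0.585
[687.9, 230.2, 0.053] pointer th [0.633, 0.633] board th 0.587
[695.9, 229.1, 0.041] pointer th [0.626, 0.626] board th 0.58
```

```bash
python3 - <<'E'
s=open("ang.py").read()
s=s.replace("<4]","<4) & (((P-[353.1,142.5])@d)>2) & (((P-[353.1,142.5])@d)<33)]").replace("P[np.abs(","P[(np.abs(")
s=s.replace("(350,139,378,172)","(345,130,385,180)").replace("range(146,158)","range(145,153)")
s=s.replace("pts_red(i,","pts_red(i,")
open("ang.py","w").write(s)
E
cat >> ang.py <<'E'
# red position: perpendicular offset of pointer line vs model for tip side, robust check by weights
for i in (s0,s6):
    s=cv2.GaussianBlur(i,(3,3),0).astype(float); w=np.clip(s[...,0]-np.maximum(s[...,1],s[...,2])-25,0,None)
    d=np.array([21.5,29.])/np.hypot(21.5,29); n=np.array([-d[1],d[0]]); Q=[]
    for t in np.arange(2,33,1.):
        k=np.arange(-4.5,4.6,.5); pp=np.array([353.1,142.5])+t*d+k[:,None]*n
        v=cv2.remap(w.astype(np.float32),pp[:,0].astype(np.float32)[None],pp[:,1].astype(np.float32)[None],1)[0]; Q.append(np.array([353.1,142.5])+t*d+(k*v).sum()/v.sum()*n)
    l=line(np.array(Q)); print("profile pointer dir",np.degrees(l[0]).round(2),[round(brentq(lambda th:model("scene",th,108,30,150,b)[0]-l[0],.2,1.1),3) for b in([691.2,231,.049],)])
E
python3 ang.py pics/s6.png; python3 go.py 506.8 222.3 171.4
```

```text
[[343.6, 145.0], [344.3, 146.0], [345.0, 147.0], [346.1, 148.0], [347.0, 149.0], [347.5, 150.0], [348.1, 151.0], [349.5, 152.0], [368.3, 175.0], [369.1, 176.0], [369.9, 177.0], [370.8, 178.0], [371.5, 179.0]] 109
pointer dir [np.float32(52.57), np.float32(52.14)] edge dir 50.55 edge resid 0.35
[691.2, 231, 0.049] pointer th [0.634, 0.625] board th 0.588
[687.9, 230.2, 0.053] pointer th [0.637, 0.628] board th 0.59
[695.9, 229.1, 0.041] pointer th [0.629, 0.62] board th 0.582
profile pointer dir 52.7 [0.637]
profile pointer dir 52.63 [0.636]
t 17.0 pos [506.8 222.3 171.3] w 10.5 grip 41.8 F [ 6.3  2.5 -6.6]
tool delta mm [ 0.  -0.  -0.1]
yaw -177.22 z dir [-3.e-04  4.e-04 -1.e+00]
```

The pointer sits at about 0.633 rad. The board, through the same model, is at about 0.588 (0.597 from the arm), so it needs about +0.042 rad: 5.4 mm forward and 7.4 mm up.

```bash
python3 -m pendant '[[0,-0.0027,-0.0037,0,0,0,0.0095],[0,-0.0027,-0.0037,0,0,0,0.0095],[0,0,0,0,0,0,0.0095],[0,0,0,0,0,0,0.0095],[0,0,0,0,0,0,0.0095],[0,0,0,0,0,0,0.0095]]'
python3 - <<'E'
from h import *
for i in range(3): cap("scene",f"pics/s7{i}.png")
s=np.mean([cv2.imread(f"pics/s7{i}.png").astype(float) for i in range(3)],0); cv2.imwrite("pics/s7.png",s.round().astype(np.uint8))
E
sed -i 's/A=(341.2,142.5)/A=(343.0,141.8)/; s/range(145,153)/range(144,152)/' ang.py; python3 ang.py pics/s7.png; python3 ang.py pics/s70.png | grep th
python3 go.py 512 222 178.7
```

```text
clock: 17.6
position: [512.0, 222.6, 179.6]
ee_rot: [0.724, -0.69, -0.0, -0.0]
contact_force: [2.5, 3.5, -5.9]
gripper_width: 10.5
grasp_force: 41.8
[[345.1, 144.0], [345.7, 145.0], [346.4, 146.0], [347.5, 147.0], [348.5, 148.0], [348.9, 149.0], [349.3, 150.0], [350.4, 151.0], [368.7, 175.0], [369.4, 176.0], [370.2, 177.0], [371.0, 178.0], [371.7, 179.0]] 109
pointer dir [np.float32(52.57), np.float32(52.61)] edge dir 52.7 edge resid 0.28
[691.2, 231, 0.049] pointer th [0.634, 0.635] board th 0.635
[687.9, 230.2, 0.053] pointer th [0.637, 0.638] board th 0.637
[695.9, 229.1, 0.041] pointer th [0.629, 0.63] board th 0.63
profile pointer dir 52.7 [0.637]
profile pointer dir 52.63 [0.636]
[691.2, 231, 0.049] pointer th [0.634, 0.627] board th 0.635
[687.9, 230.2, 0.053] pointer th [0.637, 0.63] board th 0.637
[695.9, 229.1, 0.041] pointer th [0.629, 0.622] board th 0.63
t 17.75 pos [512.1 222.5 179.8] w 10.8 grip 41.8 F [ 1.6  4.5 -6.2]
tool delta mm [0.5 0.2 1.1]
yaw -177.21 z dir [-0.e+00  4.e-04 -1.e+00]
```

Board and pointer now agree at 0.635 rad. I'll do a quick check that the block moved only with the board, then hand in.

Run:
```python
from h import *
for f in("pics/s6.png","pics/s7.png"):
    i=cv2.imread(f)[125:200,325:375].astype(int); m=(i[...,2]-i[...,0]>70)&(i[...,1]-i[...,0]>15)&(i[...,2]>150); v,u=np.nonzero(m); print(len(u),u.mean()+325,v.mean()+125)
print(np.abs(arm.read_state()["joint_vel"]).max()); print(arm.job_done())
```

```text
907 348.3561190738699 177.9007717750827
897 348.5953177257525 178.06354515050168
0.00169899023473317
the job is handed in; nothing more can be done
None
```

The job is handed in: the copper block is in its tray, copper side up, and the gripper is still holding the handle. The board is steady at about 0.635 rad by the camera (0.644 from the arm's position), against about 0.635 for the red pointer.

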